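Select stream five and inject it

TASK

Put sample stream five onto the gas chromatograph: turn the black pointer handle of the stream selector clockwise, counting the clicks, from wherever it stands until it rests in its fifth position (the mark with five dots), without running on into the sixth. Only then swing the lever of the injection valve, on the other sloping-panel unit, clockwise all the way over against its far stop. Leave both there, let go, and do not disturb the other things on the bench.

Things in the scene. Friction and masses are not known exactly. Their poses are not given: they have to be found in the camera images.
- selector_unit: stream-selector unit: white case 250 mm deep, 200 wide, 35 high in front, with a grey panel sloping up at 25 degrees away from the robot to a flat rear deck 128 mm high. Origin: centre of its underside; x towards its rear, z up. It and the valve unit stand side by side, either way round
- selector_plate: index plate on the middle of the selector's panel: aluminium disc 168 mm across, 3 mm thick, six black marks 30 degrees apart with 1 to 6 dots (clockwise), the first 75 degrees anticlockwise of straight up the slope. Origin: on the handle's axis, on the case's sloping face; x up the slope, z out of the panel (25 degrees from vertical, leaning to the robot)
- selector (a joint): handle angle (rad): 0 = position 1 at the anticlockwise stop, growing clockwise as seen facing the panel; a click is 0.524, so positions 1 to 6 are 0, 0.524, 1.047, 1.571, 2.094, 2.618 (stop). A sprung detent of up to 0.17 N m pulls it into the nearest position; crests lie half-way. It starts in, or about to drop into, position 1, 2 or 3
- selector_grip (a point): on the handle's turning axis, 32 mm out from the plate's origin, where to grip: a black bar 64 mm long (35 behind the axis, 29 before), 15 wide, from 9 to 45 mm out, with a lower, narrower nose to 44 mm before the axis as pointer (white line), on a black skirt 72 mm across, 9 mm out. Turns with the handle: x along the pointer, z out of the panel; clockwise is negative about z
- valve_unit: injection-valve unit: the same white case and 25-degree sloping panel as the selector's, but with a round steel valve, 23 mm high and 92 mm across, with six tube fittings out to 58 mm from its axis and a lever, and a coil of steel tube on its deck. Origin: centre of its underside; x towards its rear, z up
- lever (a joint): lever angle (rad): 0 = load, at the anticlockwise stop (lever 30 degrees anticlockwise of straight up the slope), growing clockwise as seen facing the panel to 1.047 (60 degrees) = inject, at the other stop. Friction 0.1 N m: it stays where it is left. It starts within 0.06 of load
- lever_grip (a point): centre of the lever's black cylindrical grip, 19 mm thick and 46 mm long, 73 mm from the turning axis and 36 mm out from the sloping face. Turns with the lever: x along it, outward from the hub; z out of the panel along the turning axis; clockwise is negative about z
- lever_hub (a point): on the lever's turning axis, 36 mm out from the sloping face, level with lever_grip, with the same axes. The hub is a metal cylinder 36 mm across, from 24 to 46 mm out
- wrench: bystander: an open-ended steel wrench, 160 mm long, lying flat on the bench in front of the selector unit; origin under its middle
- carton: bystander: a cardboard carton 55 x 85 x 45 mm, on the bench in front of the valve unit; origin at the centre of its underside
- jar: bystander: a small clear jar with white lid, 38 mm across, 50 mm high, standing on the flat rear deck of the selector unit; origin at the centre of its underside
- solvent: bystander: an amber glass bottle, 76 mm across, 170 mm high; origin at the centre of its underside
- beaker: bystander: a glass beaker, 70 mm across, 90 mm high; origin at the centre of its underside
- vial_rack: bystander: a grey rack 55 x 165 mm with sample vials, 46 mm high, behind the two units; origin at the centre of its underside
- column_cage: bystander: a coiled metal column on a round wire cage lying flat, 158 mm across, 50 mm high; origin at the centre of its underside
- syringe: bystander: a glass syringe on a grey tray 150 x 42 mm, about 200 mm long in all, 20 mm high; origin at the centre of its underside

How it is judged:
By the outcome, as a careful person would: the job done as asked, in the order asked, and still so for the second after the job is handed in, with the robot touching nothing.
It also fails if it takes over 64 s, if anything falls off the work surface, if the arm or the gripper's body presses on something with over 40 N, if the wrist force passes 120 N, or if a joint passes its speed limit or range.

ROBOT

A 6-joint arm with a two-finger parallel gripper is mounted at the origin on the work surface. World frame = base frame: x ahead of the robot, y to its left, z up, the work surface at z = 0. Lengths are in m, angles in rad, forces in N, time in s.
With the tool pointing down it reaches from about 0.275 to 0.775 m from the base axis. Payload 14.6 kg.
Tool frame: the origin (TCP) lies at the very end of the fingers, on their centre line; the grasp point (between the pads) lies 19 mm behind it; z points along the fingers, y is the direction in which the jaws open and shut (so a half turn about z gives the same grasp; the last joint's range is limited). The gripper opens to 85 mm and grips with 20 to 120 N. Pads are 22 mm wide; open, the fingers measure 114 mm over their backs; the gripper's body (76 mm by 85 mm) begins 54 mm behind the grasp point. The pads swing forward as they close: fully open they stand 13 mm farther back than shut.
Start: joints at [-0.155, 0.263, -0.048, 1.259, 0, 1.415], TCP at [0.525, -0, 0.231] pointing down, gripper open.
Joint ranges: [-2.65, 2.65], [-0.89, 1.7], [-1.18, 1.37], [-2.13, 2.11], [-1.35, 1.29], [-3.14, 3.14]. Speed limits (rad/s): [1.89, 1.89, 2.57, 2.79, 3.14, 3.14].

INTERFACE

Orientations are given as a unit quaternion [x, y, z, w].
In Python, from plant import read_state, camera, finish_job gives the robot as it stands.
- The arm moves only by the tool apply_moves, never from a script. Its argument "increments" is a list of rows, each an object with "gripper": the closure, from 0 (fully open) to 1 (shut); "offset": the shift along the tool's x, y, z in mm, a list of three; "turn": the turn about the tool's z in degrees. A call has 1 to 5 rows; each row is the pose to reach, as a shift and turn from the pose measured when the call began, along the tool's axes at that moment; what a row does not reach only later rows make up. A row lasts 1/12 s, in which the tool goes at most 41.7 mm and 7.16 degrees, less where a joint would pass 70% of its speed; a pose out of reach is approached as far as the arm can. A call with a gripper value outside its range is refused whole. The fingers move at their own pace and stop on an object; "force" is the grip in N (left out, the last holds). Time passes only in rows, so rows that repeat a pose let the fingers close. It gives the time, the measured TCP pose, the force and the opening at its end, in the units of the state.
- read_state(): the state, without advancing time (a new reading comes with each control period).
- camera(name): name is "scene" or "side" or "wrist"; returns a dict with "color" (400x640x3 uint8, red, green, blue), "fx", "fy", "cx", "cy" (pixels), "k1" (the pictures are not rectified: a ray, as slopes to the right and down, at radius r is drawn at 1 + k1 r^2 times it, then the intrinsics apply), "xyz" and "attitude" of the camera in the world. Camera axes: x right, y down, z forward; pixel columns grow to the right and rows downward; lengths in m; the calibration is good to about 2 mm. A picture is of the moment at which its call begins. There is no depth.
- finish_job(): hands the job in, once; it reports no verdict.
The state is a dict: "clock": time; "q": joint angles; "qvel": joint speeds; "joint_torque": joint torques, N m; "eef_pos": TCP position; "tool_rot": TCP orientation; "force": force on the tool from outside, world axes, zero at the start; "ft_torque": the same for the moment, N m; "finger_gap": finger opening in m.
Only numpy, scipy, OpenCV 4.12 (cv2) and the standard library are available. Lean on these libraries where they do the work, as an engineer would, in place of code of your own. Each camera call takes 0.05 s, during which the arm holds its last target. There are 200 camera calls.

## Working session

There is one attempt and no reset: what is moved stays moved. The work goes in short steps, Python scripts to look and compute and a tool call to move; the robot and the scene stay as the last step left them, time stands still between calls to the robot, and variables do not carry over. Pictures are saved under pics/ and viewed, on a budget of 10 in all, crops included, one or two more only if the job needs it, and the job is handed in when it is done.

Besides the shell and the picture viewer there is one more tool, called after "Request:" as name([rows], argument=value, ...), one row to a line, values as JSON. apply_moves: Moves the arm, as the interface text tells. Its arguments: {"type":"object","properties":{"increments":{"type":"array"},"force":{"type":"number"}},"required":["increments"]}

```bash
mkdir -p pics; ls
python3 - <<'E'
from plant import read_state,camera
import cv2,numpy as np
s=read_state();print(s)
ims=[]
for n in("scene","side","wrist"):
    c=camera(n);np.save(f"pics/{n}0.npy",c,allow_pickle=True)
    cv2.imwrite(f"pics/{n}0.png",c["color"][...,::-1]);print(n,{k:v for k,v in c.items() if k!="color"})
E
```

```text
pics
{'clock': 0.0, 'q': array([-1.55316179e-01,  2.63512985e-01, -4.89389354e-02,  1.25944104e+00,
        3.36098003e-05,  1.41551281e+00]), 'qvel': array([ 0.00063292, -0.00080459, -0.00048489, -0.00022931,  0.00038281,
        0.00093265]), 'joint_torque': array([ 6.28219332e-04, -6.37613010e+01,  3.84567368e+01,  1.37825581e-02,
        8.02127857e-07, -5.80562346e-05]), 'eef_pos': array([5.24707528e-01, 4.17898376e-05, 2.30829537e-01]), 'tool_rot': array([ 7.07118230e-01,  7.07095120e-01, -3.09502406e-04, -4.52923401e-04]), 'force': array([ 0.14425484,  0.37480994, -0.01100513]), 'ft_torque': array([ 0.03669899, -0.00358044, -0.0073972 ]), 'finger_gap': 0.08557090460091075}
scene {'fx': 517.1303373660421, 'fy': 517.1303373660421, 'cx': 315.3622331260817, 'cy': 206.54939779277075, 'k1': -0.1675700348645691, 'xyz': array([1.55924972, 0.53704378, 1.06495141]), 'attitude': array([ 0.44764816,  0.79026714, -0.36200073, -0.20986768])}
side {'fx': 461.0743988683031, 'fy': 461.0743988683031, 'cx': 316.8854386818912, 'cy': 199.11301621163315, 'k1': -0.09742559902336395, 'xyz': array([ 0.1110409 , -1.00546747,  1.24285721]), 'attitude': array([ 0.90520963, -0.18666999,  0.08651199, -0.3718407 ])}
wrist {'fx': 304.2611322449302, 'fy': 304.2611322449302, 'cx': 317.14339049257103, 'cy': 199.27463001715955, 'k1': -0.031108613315424454, 'xyz': array([0.52481655, 0.07725191, 0.37257283]), 'attitude': array([ 9.88190068e-01,  1.75160397e-04, -6.09583136e-04,  1.53231808e-01])}
```

View pictures.

Run:
```python
import cv2,numpy as np
a=cv2.imread("pics/scene0.png");b=cv2.imread("pics/side0.png")
cv2.imwrite("pics/v1.png",np.vstack([cv2.resize(a,(480,300)),cv2.resize(b,(480,300))]))
```

```text
(no output)
```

View pics/side0.png

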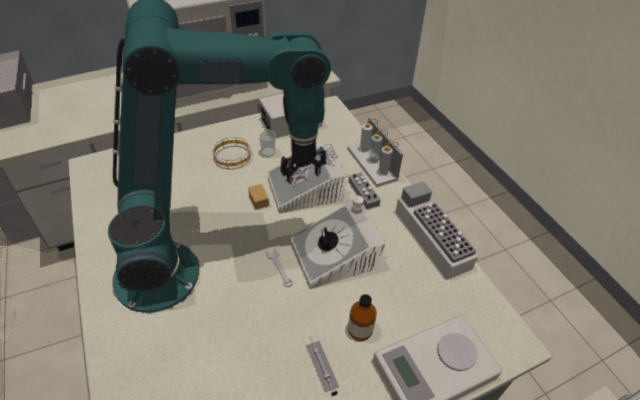

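View pics/wrist0.png

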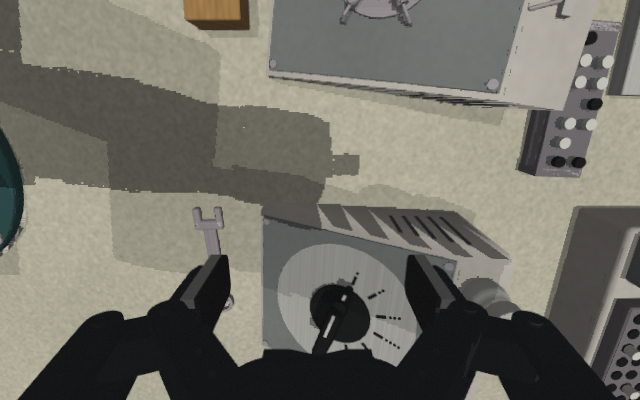

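View pics/scene0.png

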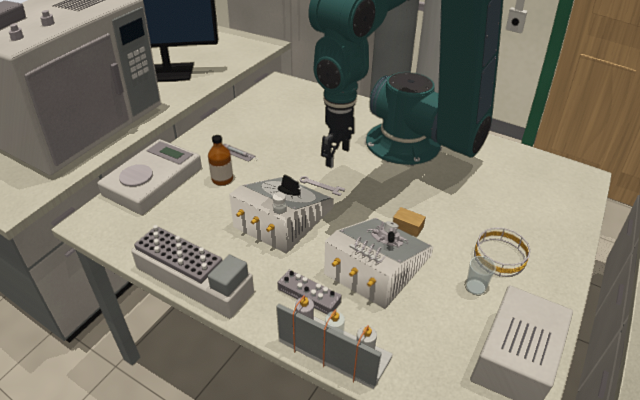

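```bash
cat > h.py <<'E'
import numpy as np,cv2
from scipy.spatial.transform import Rotation as R
def ray(c,u,v):
    K=np.array([[c["fx"],0,c["cx"]],[0,c["fy"],c["cy"]],[0,0,1]])
    p=cv2.undistortPoints(np.array([[[u,v]]],float),K,np.array([c["k1"],0,0,0.]))[0,0]
    d=R.from_quat(c["attitude"]).apply([p[0],p[1],1]); return c["xyz"],d/np.linalg.norm(d)
def onz(c,u,v,z):
    o,d=ray(c,u,v); return o+d*(z-o[2])/d[2]
def onplane(c,u,v,p0,n):
    o,d=ray(c,u,v); return o+d*(np.dot(p0-o,n)/np.dot(d,n))
def proj(c,P):
    K=np.array([[c["fx"],0,c["cx"]],[0,c["fy"],c["cy"]],[0,0,1]])
    r=R.from_quat(c["attitude"]).inv(); rv=r.as_rotvec(); t=-r.apply(c["xyz"])
    return cv2.projectPoints(np.atleast_2d(np.array(P,float)),rv,t,K,np.array([c["k1"],0,0,0.]))[0][:,0]
def tri(obs):
    A=np.zeros((3,3));b=np.zeros(3);L=[]
    for c,u,v in obs:
        o,d=ray(c,u,v);M=np.eye(3)-np.outer(d,d);A+=M;b+=M@o;L.append((o,d))
    p=np.linalg.solve(A,b); return p,[round(1e3*np.linalg.norm(np.cross(p-o,d)),1) for o,d in L]
def snap(n,tag):
    from plant import camera
    c=camera(n);np.save(f"pics/{tag}.npy",c,allow_pickle=True);cv2.imwrite(f"pics/{tag}.png",c["color"][...,::-1]);return c
def load(tag): return np.load(f"pics/{tag}.npy",allow_pickle=True).item()
E
python3 - <<'E'
from h import *
a=cv2.imread("pics/wrist0.png")[200:400,230:530];b=cv2.imread("pics/side0.png")[200:300,270:400]
v=np.full((600,800,3),0,np.uint8)
A=cv2.resize(a,(800,533),interpolation=cv2.INTER_CUBIC)
cv2.imwrite("pics/v2.png",A)
c=load("wrist0");print(onz(c,338,312,.1),onz(c,262,215,.035))
s=load("side0");print(onz(s,327,242,.1))
E
```

```text
[ 0.5468392  -0.13599525  0.1       ] [ 0.45905514 -0.04961048  0.035     ]
[ 0.53946434 -0.1618403   0.1       ]
```

View pics/v2.png

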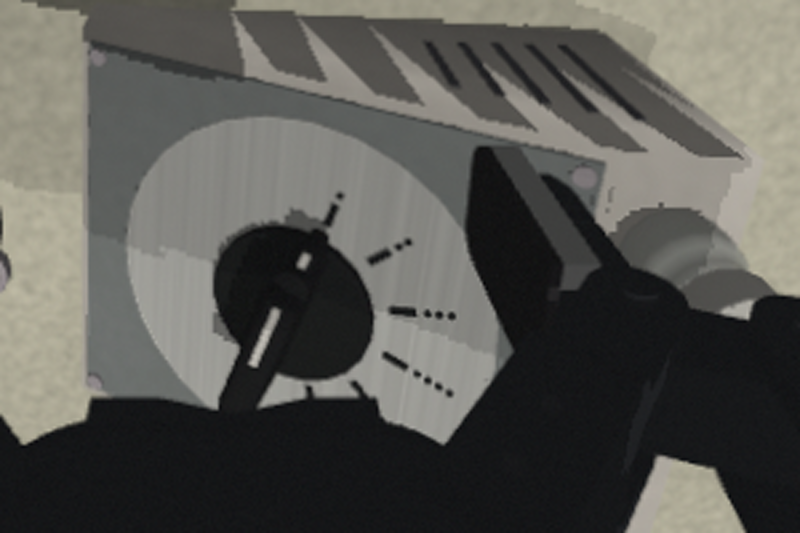

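Request:
apply_moves([
  {"gripper":0,"offset":[-40,0,0],"turn":0},
  {"gripper":0,"offset":[-80,0,0],"turn":0},
  {"gripper":0,"offset":[-120,0,0],"turn":0},
  {"gripper":0,"offset":[-120,0,0],"turn":0},
  {"gripper":0,"offset":[-120,0,0],"turn":0},
])

```text
clock: 0.57
eef_pos: [0.5246, -0.1217, 0.2305]
tool_rot: [0.708, 0.706, -0.0, -0.001]
force: [0.3, 0.7, -0.1]
finger_gap: 0.0857
```

Run:
```python
from h import *
c=snap("wrist","w1");s=snap("scene","s1");d=snap("side","d1")
cv2.imwrite("pics/v3.png",cv2.resize(c["color"][60:360,150:550,::-1],(800,600),interpolation=cv2.INTER_CUBIC))
from plant import read_state
print(read_state()["eef_pos"],c["xyz"])
```

```text
[ 0.5246785  -0.1191879   0.23086881] [ 0.52495146 -0.0445124   0.37221255]
```

View pics/v3.png

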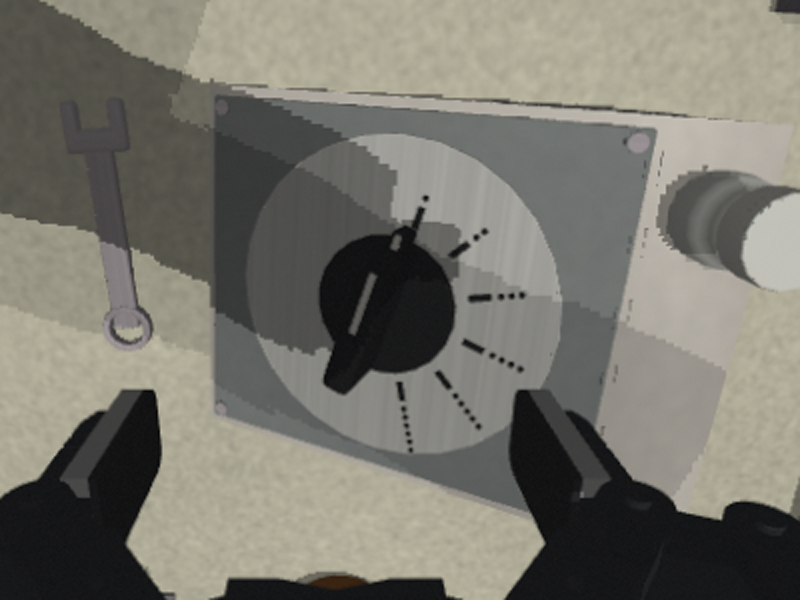

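```bash
cat >> h.py <<'E'
def basis(yaw):
    t=np.radians(25);x=np.array([np.cos(t)*np.cos(yaw),np.cos(t)*np.sin(yaw),np.sin(t)]);n=np.array([-np.sin(t)*np.cos(yaw),-np.sin(t)*np.sin(yaw),np.cos(t)])
    return x,np.cross(n,x),n
E
python3 - <<'E'
from h import *
w0,w1,d=load("wrist0"),load("w1"),load("d1")
A=lambda u,v:(w0,230+u/8*3,200+v/8*3)
B=lambda u,v:(w1,150+u/2,60+v/2)
P=[]
for a,b in [((97,58),(221,106)),((95,382),(221,408)),((585,176),(637,142)),((340,195),(426,198)),((408,241),(485,231)),((453,316),(522,295)),((449,394),(521,370))]:
    p,e=tri([A(*a),B(*b)]);P.append(p);print(p.round(4),e)
P=np.array(P)
yaw=np.arctan2(-(P[0]-P[1])[0],(P[0]-P[1])[1]);print("yaw from front screws deg",np.degrees(yaw), "slope", np.degrees(np.arctan2((P[2]-P[0])[2],np.linalg.norm((P[2]-P[0])[:2]))), np.degrees(np.arctan2((P[2]-P[0])[1],(P[2]-P[0])[0])))
# plate plane: normal fixed at 25 deg, offset from mean of mark dots
x,y,n=basis(yaw); h=np.mean(P[3:]@n); p0=n*h; print("plane offsets mm",((P@n-h)*1e3).round(1))
M=[((414,233),(426,198)),((452,256),(485,231)),((470,299),(522,295)),((464,343),(521,369)),((438,374),(478,427)),((400,384),(410,450))]
As=np.zeros((2,2));bs=np.zeros(2)
L=[]
for a,b in M:
    p=onplane(*B(*a),p0,n);q=onplane(*B(*b),p0,n);p,q=[np.array([v@x,v@y]) for v in(p,q)]
    u=(q-p)/np.linalg.norm(q-p);N=np.eye(2)-np.outer(u,u);As+=N;bs+=N@p;L.append((p,q,u))
c2=np.linalg.solve(As,bs)
for p,q,u in L: print("ang",np.degrees(np.arctan2(*(q-c2)[::-1])).round(1),"r in/out",1e3*np.linalg.norm(p-c2).round(4),1e3*np.linalg.norm(q-c2).round(4))
C=c2[0]*x+c2[1]*y+h*n; print("plate top centre",C,"origin",C-.003*n,"grip",C+.029*n)
pl=[onplane(*B(*a),p0,n) for a in [(392,133),(561,310),(247,280),(415,454)]]
print("disc radius",[1e3*np.linalg.norm(v-C).round(4) for v in pl])
# handle: bar top plane at 45mm out
for lab,a,hh in [("line a",(372,275),.042),("line b",(352,333),.042),("nose tip",(408,229),.015),("nose line",(396,243),.02)]:
    v=onplane(*B(*a),C+hh*n,n)-C;print(lab,(v@x*1e3).round(1),(v@y*1e3).round(1))
E
```

```text
[ 0.4655 -0.0542  0.0449] [np.float64(0.1), np.float64(0.1)]
[ 0.4546 -0.2321  0.0425] [np.float64(0.1), np.float64(0.1)]
[ 0.6462 -0.0658  0.1253] [np.float64(0.4), np.float64(0.4)]
[ 0.5672 -0.0948  0.0896] [np.float64(0.0), np.float64(0.0)]
[ 0.5928 -0.1078  0.1019] [np.float64(0.1), np.float64(0.1)]
[ 0.61   -0.1355  0.1112] [np.float64(0.4), np.float64(0.4)]
[ 0.6118 -0.1722  0.113 ] [np.float64(0.2), np.float64(0.2)]
yaw from front screws deg -3.5094907833505324 slope 23.927324655605645 -3.6775874861450224
plane offsets mm [ 3.2  1.  -0.5 -0.3 -0.2  0.3  0.2]
ang 76.1 r in/out 40.800000000000004 58.7
ang 46.6 r in/out 43.2 62.9
ang 16.5 r in/out 42.4 66.5
ang -14.0 r in/out 41.8 70.7
ang -45.0 r in/out 42.2 75.0
ang -75.6 r in/out 42.0 79.8
plate top centre [ 0.55095725 -0.1508903   0.0838765 ] origin [ 0.55222273 -0.15096791  0.08115758] grip [ 0.53872431 -0.15014007  0.11015943]
disc radius [np.float64(85.3), np.float64(82.8), np.float64(83.6), np.float64(82.0)]
line a 5.9 28.6
line b -1.3 0.1
nose tip 11.5 44.5
nose line 8.0 38.4
```

Request:
apply_moves([
  {"gripper":0.3,"offset":[-10,4,10],"turn":-7},
  {"gripper":0.6,"offset":[-20,8,20],"turn":-14},
  {"gripper":0.6,"offset":[-31,13,30],"turn":-21},
  {"gripper":0.6,"offset":[-31,13,40],"turn":-28},
  {"gripper":0.6,"offset":[-31,13,40],"turn":-35},
])

```text
clock: 1.13
eef_pos: [0.5373, -0.149, 0.189]
tool_rot: [0.458, 0.889, -0.0, -0.002]
force: [-0.4, -0.0, -0.6]
finger_gap: 0.0338
```

Request:
apply_moves([
  {"gripper":0.6,"offset":[0,0,0],"turn":-7},
  {"gripper":0.6,"offset":[0,0,0],"turn":-14},
  {"gripper":0.6,"offset":[0,0,0],"turn":-21},
  {"gripper":0.6,"offset":[0,0,0],"turn":-28},
  {"gripper":0.6,"offset":[0,0,0],"turn":-35},
])

```text
clock: 1.55
eef_pos: [0.5374, -0.1476, 0.1891]
tool_rot: [0.166, 0.986, 0.001, -0.002]
force: [-0.4, -0.5, -0.5]
finger_gap: 0.0344
```

Request:
apply_moves([
  {"gripper":0.6,"offset":[0,0,0],"turn":-7},
  {"gripper":0.6,"offset":[0,0,0],"turn":-14},
  {"gripper":0.6,"offset":[0,0,0],"turn":-21},
  {"gripper":0.6,"offset":[0,0,0],"turn":-28},
  {"gripper":0.6,"offset":[0,0,0],"turn":-35},
])

```text
clock: 1.97
eef_pos: [0.5376, -0.1461, 0.1892]
tool_rot: [-0.142, 0.99, 0.001, -0.002]
force: [-0.4, 0.2, -0.1]
finger_gap: 0.0342
```

Request:
apply_moves([
  {"gripper":0.6,"offset":[0,0,0],"turn":-7},
  {"gripper":0.6,"offset":[0,0,0],"turn":-14},
  {"gripper":0.6,"offset":[0,0,0],"turn":-21},
  {"gripper":0.6,"offset":[0,0,0],"turn":-28},
  {"gripper":0.6,"offset":[0,0,0],"turn":-35},
])

```text
clock: 2.38
eef_pos: [0.5377, -0.1447, 0.1894]
tool_rot: [-0.437, 0.899, 0.001, -0.001]
force: [-0.4, -0.6, 0.4]
finger_gap: 0.0341
```

```bash
cat >> h.py <<'E'
def st(targets=()):
    from plant import read_state
    s=read_state();r=R.from_quat(s["tool_rot"]);m=r.as_matrix()
    yaw=np.degrees(np.arctan2(m[1,1],m[0,1]))
    print("t",round(s["clock"],2),"pos",s["eef_pos"].round(4),"jaw yaw",yaw.round(1),"q",s["q"].round(2),"F",s["force"].round(1),"gap",round(s["finger_gap"],4))
    for t in targets: print(" to",t,"tool mm",(1e3*r.inv().apply(np.array(t)-s["eef_pos"])).round(1))
    return s
E
python3 - <<'E'
from h import *
st([(.5374,-.150,.102),(.5374,-.150,.16)])
E
```

```text
t 2.38 pos [ 0.5377 -0.1447  0.1894] jaw yaw 141.8 q [-0.41  0.34 -0.06  1.18  0.   -1.31] F [-0.4 -0.6  0.4] gap 0.0341
 to (0.5374, -0.15, 0.102) tool mm [ 4.3 -3.4 87.4]
 to (0.5374, -0.15, 0.16) tool mm [ 4.4 -3.2 29.4]
```

Request:
apply_moves([
  {"gripper":0.6,"offset":[4,-3,0],"turn":-7},
  {"gripper":0.6,"offset":[4,-3,10],"turn":-14},
  {"gripper":0.6,"offset":[4,-3,20],"turn":-19},
  {"gripper":0.6,"offset":[4,-3,25],"turn":-19},
  {"gripper":0.6,"offset":[4,-3,25],"turn":-19},
])

```text
clock: 2.8
eef_pos: [0.5371, -0.1484, 0.1635]
tool_rot: [-0.579, 0.815, 0.002, -0.001]
force: [0.9, -0.4, -0.2]
finger_gap: 0.0343
```

Run:
```python
from h import *
st([(.5374,-.150,.102)])
c=snap("wrist","w2")
x,y,n=basis(np.radians(-3.5));C=np.array([.551,-.151,.0839])
for a in(75,45,15,-45): print(a,proj(c,C+.06*(np.cos(np.radians(a))*x+np.sin(np.radians(a))*y)).round())
print("grip axis top",proj(c,C+.042*n).round(), "bar ends", proj(c,[C+.042*n+k*(np.cos(np.radians(75))*x+np.sin(np.radians(75))*y) for k in(.029,-.035)]).round())
```

```text
t 2.8 pos [ 0.5371 -0.1484  0.1635] jaw yaw 160.7 q [-0.42  0.35 -0.11  1.12  0.   -1.65] F [ 0.9 -0.4 -0.2] gap 0.0343
 to (0.5374, -0.15, 0.102) tool mm [ 1.5 -1.2 61.5]
75 [[302. 283.]]
45 [[265. 282.]]
15 [[234. 260.]]
-45 [[226. 178.]]
grip axis top [[322. 224.]] bar ends [[323. 266.]
 [320. 170.]]
```

View pics/w2.png

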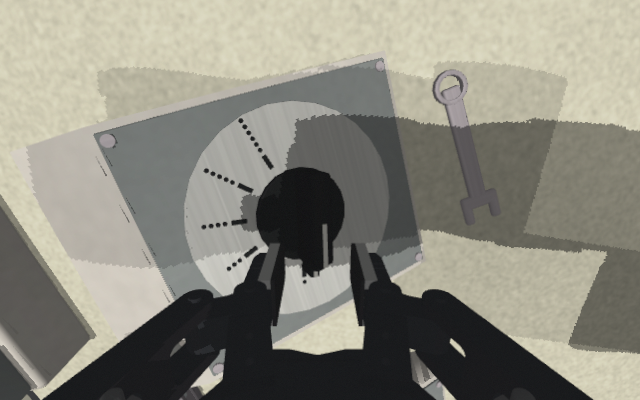

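Request:
apply_moves([
  {"gripper":0.6,"offset":[2,-1,20],"turn":0},
  {"gripper":0.6,"offset":[2,-1,38],"turn":0},
  {"gripper":0.6,"offset":[2,-1,52],"turn":0},
  {"gripper":0.6,"offset":[2,-1,60],"turn":0},
  {"gripper":0.6,"offset":[2,-1,61],"turn":0},
])

```text
clock: 3.27
eef_pos: [0.537, -0.1503, 0.1024]
tool_rot: [-0.578, 0.816, 0.003, -0.001]
force: [0.1, 0.3, -0.4]
finger_gap: 0.0341
```

Request:
apply_moves([
  {"gripper":0.66,"offset":[0,0,0],"turn":0},
  {"gripper":0.7,"offset":[0,0,0],"turn":0},
  {"gripper":0.72,"offset":[0,0,0],"turn":0},
])

```text
clock: 3.52
eef_pos: [0.537, -0.1502, 0.1031]
tool_rot: [-0.578, 0.816, 0.003, -0.001]
force: [-2.5, 0.9, 1.2]
finger_gap: 0.0242
```

Run:
```python
from h import *
s=st([(.5374,-.150,.102)]);print(s["ft_torque"].round(2))
```

```text
t 3.52 pos [ 0.537  -0.1502  0.1031] jaw yaw 160.6 q [-0.42  0.39 -0.22  0.97  0.   -1.65] F [-2.5  0.9  1.2] gap 0.0242
 to (0.5374, -0.15, 0.102) tool mm [-0.3 -0.4  1.1]
[0.27 0.52 0.06]
```

Request:
apply_moves([
  {"gripper":0.72,"offset":[0,0,0],"turn":4},
  {"gripper":0.72,"offset":[0,0,0],"turn":8},
  {"gripper":0.72,"offset":[0,0,0],"turn":12},
  {"gripper":0.72,"offset":[0,0,0],"turn":16},
  {"gripper":0.72,"offset":[0,0,0],"turn":20},
])

```text
clock: 3.93
eef_pos: [0.5356, -0.1505, 0.1036]
tool_rot: [-0.426, 0.905, 0.002, -0.003]
force: [-13.6, -3.0, 8.5]
finger_gap: 0.0235
```

Request:
apply_moves([
  {"gripper":0.72,"offset":[0,0,0],"turn":3},
  {"gripper":0.72,"offset":[0,0,0],"turn":6},
  {"gripper":0.72,"offset":[0,0,0],"turn":9},
  {"gripper":0.72,"offset":[0,0,0],"turn":12},
  {"gripper":0.72,"offset":[0,0,0],"turn":12},
])

```text
clock: 4.35
eef_pos: [0.535, -0.1502, 0.1043]
tool_rot: [-0.327, 0.945, 0.002, -0.004]
force: [-2.4, 2.8, 3.4]
finger_gap: 0.024
```

Run:
```python
from h import *
s=st([(.5374,-.150,.102)]);print(s["ft_torque"].round(2))
c=snap("wrist","w3");snap("side","d3")
cv2.imwrite("pics/v5.png",cv2.resize(c["color"][60:360,120:520,::-1],(800,600)))
```

```text
t 4.35 pos [ 0.535  -0.1502  0.1043] jaw yaw 128.2 q [-0.42  0.39 -0.22  0.97 -0.   -1.09] F [-2.4  2.8  3.4] gap 0.024
 to (0.5374, -0.15, 0.102) tool mm [-2.  -1.3  2.2]
[0.41 0.55 0.06]
```

View pics/v5.png

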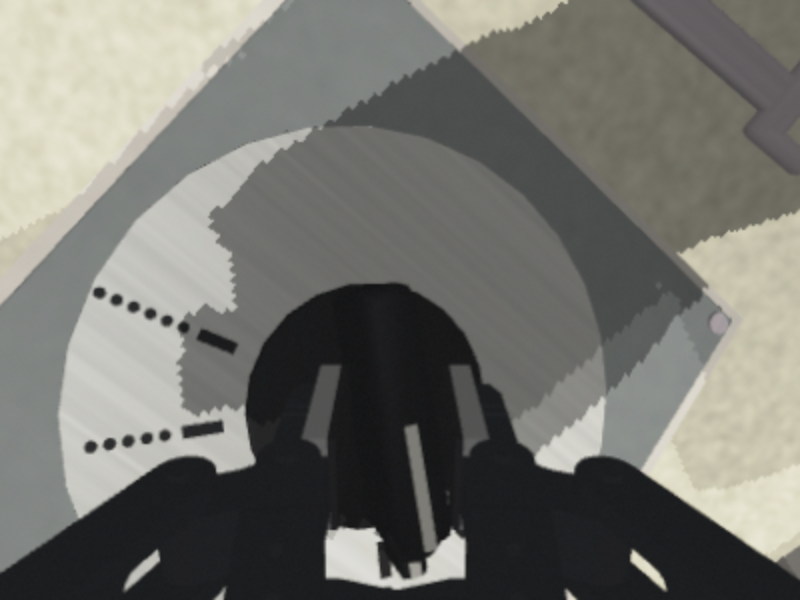

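```bash
cat >> h.py <<'E'
X,Y,N=basis(np.radians(-3.5));C=np.array([.551,-.151,.0839])
def inpanel(c,u,v,hh):
    w=onplane(c,u,v,C+hh*N,N)-C; return (1e3*np.array([w@X,w@Y])).round(1)
def lineang(c,p,q,hh=.042):
    a,b=inpanel(c,*p,hh),inpanel(c,*q,hh);print(a,b,"pointer angle",np.degrees(np.arctan2(*(b-a)[::-1])).round(1))
def mark(c,a,r=.045):
    a=np.radians(a);return proj(c,C+r*(np.cos(a)*X+np.sin(a)*Y)).round()[0]
E
python3 - <<'E'
from h import *
c=load("w3");lineang(c,(327.5,274),(334,332.5))
for a in(75,45,15,-15,-45): print(a,(mark(c,a)-[120,60])*2)
E
```

```text
[-2.5  2.4] [17.1 22.3] pointer angle 45.4
75 [442. 514.]
45 [374. 550.]
15 [298. 548.]
-15 [234. 502.]
-45 [202. 426.]
```

Request:
apply_moves([
  {"gripper":0.72,"offset":[-2,-1,1],"turn":3},
  {"gripper":0.72,"offset":[-2,-1,1],"turn":7},
  {"gripper":0.72,"offset":[-2,-1,1],"turn":11},
  {"gripper":0.72,"offset":[-2,-1,1],"turn":15},
  {"gripper":0.72,"offset":[-2,-1,1],"turn":18},
])

```text
clock: 4.87
eef_pos: [0.5355, -0.1487, 0.1032]
tool_rot: [-0.176, 0.984, 0.003, -0.005]
force: [-15.9, 7.3, 8.7]
finger_gap: 0.0242
```

Request:
apply_moves([
  {"gripper":0.72,"offset":[0,0,0],"turn":3},
  {"gripper":0.72,"offset":[0,0,0],"turn":6},
  {"gripper":0.72,"offset":[0,0,0],"turn":9},
  {"gripper":0.72,"offset":[0,0,0],"turn":12},
  {"gripper":0.72,"offset":[0,0,0],"turn":12},
])

```text
clock: 5.28
eef_pos: [0.5351, -0.1482, 0.1035]
tool_rot: [-0.07, 0.998, 0.003, -0.006]
force: [-3.0, 3.7, 2.6]
finger_gap: 0.0242
```

```bash
cat >> h.py <<'E'
def findline(c):
    """white pointer line: long thin light blob on the black bar, seen between the pads; prints candidates"""
    g=cv2.cvtColor(c["color"],cv2.COLOR_RGB2GRAY); m=((g>75)).astype(np.uint8)
    k,lab,stt,cen=cv2.connectedComponentsWithStats(m[230:370,280:370])
    for i in range(1,k):
        if stt[i,4]<40: continue
        yy,xx=np.where(lab==i);(cx,cy),(w,h),_=cv2.minAreaRect(np.c_[xx,yy].astype(np.float32))
        if max(w,h)<3*min(w,h): continue
        vx,vy,x0,y0=cv2.fitLine(np.c_[xx,yy].astype(np.float32),cv2.DIST_L2,0,.01,.01).ravel()
        if vy<0: vx,vy=-vx,-vy
        t=max(w,h)/2;lineang(c,(280+x0-vx*t,230+y0-vy*t),(280+x0+vx*t,230+y0+vy*t))
E
python3 - <<'E'
from h import *
print("check w3");findline(load("w3"))
s=st([(.5374,-.150,.102)]);print(s["ft_torque"].round(2))
c=snap("wrist","w4");findline(c)
E
```

```text
check w3
[ -3.4 -24.3] [ 13.2 -13.2] pointer angle 33.8
[-21.1   2. ] [-7.1 18.5] pointer angle 49.7
t 5.28 pos [ 0.5351 -0.1482  0.1035] jaw yaw 98.1 q [-0.42  0.39 -0.21  0.98 -0.   -0.56] F [-3.   3.7  2.6] gap 0.0242
 to (0.5374, -0.15, 0.102) tool mm [-2.  -2.1  1.5]
[0.77 0.6  0.06]
[-13.5 -16.9] [  5.9 -14.8] pointer angle 6.2
[-17.4  13.6] [ 1.5 20.6] pointer angle 20.3
[-2.6  1.3] [24.5 14.8] pointer angle 26.5
[20.1 20. ] [31.1 21. ] pointer angle 5.2
```

Run:
```python
from h import *
for t in("w3","w4"):
    g=cv2.cvtColor(load(t)["color"],cv2.COLOR_RGB2GRAY); print(t)
    for v in range(262,342,8): print(v,' '.join(map(str,g[v,296:354:2])))
```

```text
w3
262 22 21 21 21 23 20 22 26 25 28 28 26 24 25 25 26 25 23 22 22 23 23 24 25 26 26 57 83 83
270 24 22 20 22 22 23 23 23 26 26 26 26 26 26 25 24 24 22 23 21 22 23 25 27 25 26 29 67 83
278 24 23 23 21 22 22 22 22 25 25 26 26 26 50 124 124 124 22 24 23 24 22 25 24 26 27 26 26 81
286 24 23 23 22 22 22 22 24 22 24 26 26 27 25 91 124 124 106 22 22 25 23 25 24 26 25 31 30 95
294 22 25 23 22 22 23 21 22 23 22 25 26 26 26 24 114 124 123 71 24 23 24 23 24 25 26 32 30 28
302 24 26 25 20 22 23 21 21 24 22 24 25 24 28 25 55 124 124 125 24 24 24 23 22 24 26 31 29 29
310 25 25 23 24 23 21 21 23 22 22 23 25 25 27 25 25 92 124 124 105 24 23 22 21 43 26 31 29 28
318 23 23 25 23 19 22 20 21 22 20 23 23 24 24 26 25 24 119 124 124 58 24 24 23 23 28 30 39 27
326 214 215 216 217 217 200 124 21 20 25 22 23 24 24 23 24 25 52 124 124 123 23 22 23 53 214 91 40 30
334 216 214 212 211 212 213 185 32 25 22 25 24 23 22 22 23 22 25 97 124 120 169 218 216 215 215 217 217 155
w4
262 28 27 22 21 21 23 26 24 26 27 25 24 23 23 23 21 22 22 21 27 25 26 25 22 22 23 52 77 76
270 27 28 29 19 20 23 23 26 27 26 74 121 120 104 23 23 21 20 21 20 26 27 23 22 23 24 24 61 77
278 29 27 29 30 21 21 23 24 24 26 25 89 120 121 108 24 22 23 21 20 22 26 24 23 21 21 24 25 75
286 29 29 29 28 26 23 20 23 23 24 27 26 74 120 120 115 23 23 23 21 22 19 24 22 23 24 28 28 87
294 27 26 28 28 27 28 22 21 22 20 24 27 27 64 120 120 120 45 23 24 20 22 20 22 22 24 28 29 26
302 27 27 26 29 28 27 28 27 21 20 24 25 27 26 49 120 120 119 59 22 23 22 21 22 24 25 28 27 26
310 38 38 36 28 29 29 28 28 24 18 22 22 25 27 26 35 119 119 119 85 23 23 23 19 22 25 27 27 26
318 42 42 42 42 43 42 42 41 39 36 19 21 23 23 26 27 27 107 119 120 95 23 23 24 22 25 29 36 26
326 39 39 39 40 42 42 40 40 41 42 41 21 21 23 26 27 26 25 98 119 118 100 23 21 21 23 93 141 29
334 188 188 189 188 188 188 187 187 187 187 186 186 153 24 23 22 21 24 23 70 54 22 23 22 23 68 212 212 152
```

Request:
apply_moves([
  {"gripper":0.72,"offset":[-1,-1,0],"turn":2},
  {"gripper":0.72,"offset":[-1,-1,0],"turn":4},
  {"gripper":0.72,"offset":[-1,-1,0],"turn":6},
  {"gripper":0.72,"offset":[-1,-1,0],"turn":6},
])

```text
clock: 5.67
eef_pos: [0.5367, -0.1492, 0.104]
tool_rot: [-0.018, 1.0, 0.002, -0.005]
force: [-0.9, -0.7, 0.5]
finger_gap: 0.0242
```

```bash
cat >> h.py <<'E'
def findline(c):
    """pointer line on the bar: rows of thin (4-11 px) bright runs nearest the projected bar axis"""
    g=cv2.cvtColor(c["color"],cv2.COLOR_RGB2GRAY).astype(int);pts=[]
    for v in range(266,334,2):
        m=np.r_[0,(g[v,304:350]>85)*1,0];e=np.flatnonzero(np.diff(m))
        for a,b in zip(e[::2],e[1::2]):
            if 4<=b-a<=11: pts.append((304+(a+b-1)/2,v))
    p=np.array(pts)
    for _ in range(4):
        k=np.polyfit(p[:,1],p[:,0],1);r=np.abs(np.polyval(k,p[:,1])-p[:,0]);p=p[r<max(1.5,2*np.median(r))]
    f=lambda v:(np.polyval(k,v),v);print(len(p),"pts");lineang(c,f(p[:,1].min()),f(p[:,1].max()))
E
python3 - <<'E'
from h import *
findline(load("w3"));findline(load("w4"))
s=st([(.5374,-.150,.102)]);print(s["ft_torque"].round(2))
c=snap("wrist","w5");findline(c)
E
```

```text
28 pts
[-1.8  1.5] [15.4 21. ] pointer angle 48.6
32 pts
[-2.1  1.6] [23.8 14.6] pointer angle 26.7
t 5.67 pos [ 0.5367 -0.1492  0.104 ] jaw yaw 92.1 q [-0.42  0.39 -0.21  0.98 -0.   -0.45] F [-0.9 -0.7  0.5] gap 0.0242
 to (0.5374, -0.15, 0.102) tool mm [-0.7 -0.8  2. ]
[0.1  0.09 0.03]
28 pts
[-2.4  1.7] [24.8  9. ] pointer angle 15.0
```

Request:
apply_moves([
  {"gripper":0.72,"offset":[-1,-1,1],"turn":4},
  {"gripper":0.72,"offset":[-1,-1,1],"turn":8},
  {"gripper":0.72,"offset":[-1,-1,1],"turn":12},
  {"gripper":0.72,"offset":[-1,-1,1],"turn":15},
  {"gripper":0.72,"offset":[-1,-1,1],"turn":18},
])

```text
clock: 6.13
eef_pos: [0.5365, -0.1481, 0.1029]
tool_rot: [0.137, 0.991, 0.003, -0.007]
force: [-8.1, 14.5, 7.9]
finger_gap: 0.0244
```

Request:
apply_moves([
  {"gripper":0.72,"offset":[0,0,0],"turn":2},
  {"gripper":0.72,"offset":[0,0,0],"turn":5},
  {"gripper":0.72,"offset":[0,0,0],"turn":8},
  {"gripper":0.72,"offset":[0,0,0],"turn":8},
])

```text
clock: 6.47
eef_pos: [0.5365, -0.1479, 0.1031]
tool_rot: [0.206, 0.978, 0.003, -0.007]
force: [-0.3, 2.6, 1.4]
finger_gap: 0.0242
```

Run:
```python
from h import *
s=st([(.5374,-.150,.102)]);print(s["ft_torque"].round(2))
c=snap("wrist","w6");findline(c)
```

```text
t 6.47 pos [ 0.5365 -0.1479  0.1031] jaw yaw 66.2 q [-0.42  0.39 -0.21  0.98  0.   -0.  ] F [-0.3  2.6  1.4] gap 0.0242
 to (0.5374, -0.15, 0.102) tool mm [-1.7 -1.6  1.1]
[0.4  0.17 0.01]
26 pts
[-2.2  1.9] [21.9  1.9] pointer angle 0.0
```

Request:
apply_moves([
  {"gripper":0.72,"offset":[-1,-1,0],"turn":2},
  {"gripper":0.72,"offset":[-1,-1,0],"turn":4},
  {"gripper":0.72,"offset":[-1,-1,0],"turn":6},
  {"gripper":0.72,"offset":[-1,-1,0],"turn":6},
])

```text
clock: 6.85
eef_pos: [0.5372, -0.1489, 0.1032]
tool_rot: [0.255, 0.967, 0.003, -0.007]
force: [0.8, 2.6, 2.1]
finger_gap: 0.0239
```

Run:
```python
from h import *
s=st([(.5374,-.150,.102)]);print(s["ft_torque"].round(2))
c=snap("wrist","w7");findline(c)
```

```text
t 6.85 pos [ 0.5372 -0.1489  0.1032] jaw yaw 60.4 q [-0.42  0.4  -0.21  0.98  0.    0.1 ] F [0.8 2.6 2.1] gap 0.0239
 to (0.5374, -0.15, 0.102) tool mm [-0.7 -0.9  1.2]
[0.57 0.   0.07]
29 pts
[-2.1  2.1] [22.9 -2.6] pointer angle -10.6
```

Request:
apply_moves([
  {"gripper":0.72,"offset":[-1,-1,1],"turn":3},
  {"gripper":0.72,"offset":[-1,-1,1],"turn":7},
  {"gripper":0.72,"offset":[-1,-1,1],"turn":11},
  {"gripper":0.72,"offset":[-1,-1,1],"turn":15},
  {"gripper":0.72,"offset":[-1,-1,1],"turn":18},
])

```text
clock: 7.32
eef_pos: [0.5377, -0.1485, 0.1026]
tool_rot: [0.402, 0.915, 0.003, -0.007]
force: [-2.7, 17.8, 11.3]
finger_gap: 0.0236
```

Run:
```python
from h import *
s=st([(.5374,-.150,.102)]);print(s["ft_torque"].round(2))
c=snap("wrist","w8");findline(c)
```

```text
t 7.32 pos [ 0.5377 -0.1485  0.1026] jaw yaw 42.5 q [-0.42  0.4  -0.21  0.98  0.01  0.41] F [-2.7 17.8 11.3] gap 0.0236
 to (0.5374, -0.15, 0.102) tool mm [-1.  -1.2  0.6]
[3.69 0.32 0.4 ]
31 pts
[-2.   2.3] [ 23.5 -10.1] pointer angle -25.9
```

Request:
apply_moves([
  {"gripper":0.72,"offset":[0,0,0],"turn":2},
  {"gripper":0.72,"offset":[0,0,0],"turn":4},
  {"gripper":0.72,"offset":[0,0,0],"turn":6},
  {"gripper":0.72,"offset":[0,0,0],"turn":6},
])

```text
clock: 7.7
eef_pos: [0.5381, -0.1485, 0.1029]
tool_rot: [0.451, 0.893, 0.003, -0.007]
force: [0.7, 3.9, 2.8]
finger_gap: 0.0241
```

Run:
```python
from h import *
s=st([(.5374,-.150,.102)]);print(s["ft_torque"].round(2))
c=snap("wrist","w9");findline(c)
```

```text
t 7.7 pos [ 0.5381 -0.1485  0.1029] jaw yaw 36.4 q [-0.42  0.4  -0.21  0.98  0.01  0.52] F [0.7 3.9 2.8] gap 0.0241
 to (0.5374, -0.15, 0.102) tool mm [-0.8 -1.4  0.9]
[ 0.72 -0.11  0.06]
30 pts
[-2.   2.3] [ 19.1 -14. ] pointer angle -37.7
```

Request:
apply_moves([
  {"gripper":0.72,"offset":[0,0,0],"turn":1},
  {"gripper":0.72,"offset":[0,0,0],"turn":2},
  {"gripper":0.72,"offset":[0,0,0],"turn":2},
])

```text
clock: 8.0
eef_pos: [0.5383, -0.149, 0.1029]
tool_rot: [0.466, 0.885, 0.003, -0.007]
force: [0.4, -0.4, 0.2]
finger_gap: 0.0237
```

Run:
```python
from h import *
s=st([(.5374,-.150,.102)]);print(s["ft_torque"].round(2))
c=snap("wrist","w10");findline(c)
```

```text
t 8.0 pos [ 0.5383 -0.149   0.1029] jaw yaw 34.4 q [-0.42  0.4  -0.21  0.98  0.01  0.55] F [ 0.4 -0.4  0.2] gap 0.0237
 to (0.5374, -0.15, 0.102) tool mm [-0.3 -1.3  0.9]
[ 0.07 -0.07 -0.02]
30 pts
[-1.6  2.2] [ 17.3 -16.8] pointer angle -45.2
```

Request:
apply_moves([
  {"gripper":0.66,"offset":[0,-1,0],"turn":0},
  {"gripper":0.6,"offset":[0,-1,0],"turn":0},
  {"gripper":0.6,"offset":[0,-1,-30],"turn":0},
  {"gripper":0.6,"offset":[0,-1,-70],"turn":0},
  {"gripper":0.6,"offset":[0,-1,-110],"turn":0},
])

```text
clock: 8.47
eef_pos: [0.5377, -0.1507, 0.2139]
tool_rot: [0.466, 0.885, 0.002, -0.008]
force: [1.3, -0.5, 0.1]
finger_gap: 0.0346
```

Run:
```python
from h import *
c=load("wrist0");v=onz(c,378,8,.1);print(v,onz(c,272,65,.045),onz(c,492,85,.12))
st([(v[0],v[1]+.06,.26)])
c=snap("wrist","w11");g=c["color"]
print([(a,mark(c,a)) for a in(-15,-45,-75)])
cv2.imwrite("pics/v6.png",g[100:380,160:480,::-1])
```

```text
[0.57269119 0.14971956 0.1       ] [0.47939592 0.11358624 0.045     ] [0.66232949 0.09158662 0.12      ]
t 8.47 pos [ 0.5377 -0.1507  0.2139] jaw yaw 34.5 q [-0.42  0.34  0.01  1.26  0.01  0.55] F [ 1.3 -0.5  0.1] gap 0.0346
 to (np.float64(0.5726911942612357), np.float64(0.20971956235175904), 0.26) tool mm [277.9 232.8 -42.4]
[(-15, array([356., 241.])), (-45, array([333., 248.])), (-75, array([310., 242.]))]
```

View pics/v6.png

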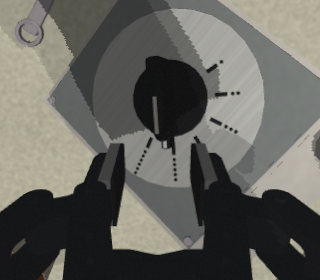

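Request:
apply_moves([
  {"gripper":0.6,"offset":[10,8,-36],"turn":0},
  {"gripper":0.6,"offset":[35,29,-46],"turn":0},
  {"gripper":0.6,"offset":[65,54,-46],"turn":0},
  {"gripper":0.6,"offset":[96,80,-46],"turn":0},
  {"gripper":0.6,"offset":[127,106,-46],"turn":0},
])

```text
clock: 8.93
eef_pos: [0.5555, 0.014, 0.2693]
tool_rot: [0.466, 0.885, 0.003, -0.002]
force: [0.6, 0.8, -0.7]
finger_gap: 0.0338
```

Request:
apply_moves([
  {"gripper":0.6,"offset":[31,26,0],"turn":0},
  {"gripper":0.6,"offset":[62,52,0],"turn":0},
  {"gripper":0.6,"offset":[93,78,0],"turn":0},
  {"gripper":0.6,"offset":[124,104,0],"turn":0},
  {"gripper":0.6,"offset":[150,125,0],"turn":0},
])

```text
clock: 9.35
eef_pos: [0.5736, 0.2109, 0.2706]
tool_rot: [0.466, 0.885, 0.003, -0.002]
force: [2.0, -0.4, 0.2]
finger_gap: 0.0342
```

Request:
apply_moves([
  {"gripper":0.8,"offset":[0,0,0],"turn":-7},
  {"gripper":1,"offset":[0,0,0],"turn":-14},
  {"gripper":1,"offset":[0,0,0],"turn":-21},
  {"gripper":1,"offset":[0,0,0],"turn":-28},
  {"gripper":1,"offset":[0,0,0],"turn":-35},
])

```text
clock: 9.77
eef_pos: [0.5737, 0.2109, 0.2704]
tool_rot: [0.175, 0.985, 0.003, -0.001]
force: [0.4, -1.1, 0.2]
finger_gap: 0.0001
```

Request:
apply_moves([
  {"gripper":1,"offset":[0,0,0],"turn":-7},
  {"gripper":1,"offset":[0,0,0],"turn":-14},
  {"gripper":1,"offset":[0,0,0],"turn":-21},
  {"gripper":1,"offset":[0,0,0],"turn":-28},
  {"gripper":1,"offset":[0,0,0],"turn":-35},
])

```text
clock: 10.18
eef_pos: [0.5738, 0.2108, 0.2703]
tool_rot: [-0.133, 0.991, 0.003, -0.0]
force: [0.9, 0.2, -0.5]
finger_gap: -0.0001
```

Request:
apply_moves([
  {"gripper":1,"offset":[0,0,0],"turn":-7},
  {"gripper":1,"offset":[0,0,0],"turn":-14},
  {"gripper":1,"offset":[0,0,0],"turn":-21},
  {"gripper":1,"offset":[0,0,0],"turn":-28},
  {"gripper":1,"offset":[0,0,0],"turn":-35},
])

```text
clock: 10.6
eef_pos: [0.5739, 0.2106, 0.2701]
tool_rot: [-0.427, 0.904, 0.003, 0.001]
force: [0.6, -0.0, -0.1]
finger_gap: -0.0002
```

Request:
apply_moves([
  {"gripper":1,"offset":[0,0,0],"turn":-7},
  {"gripper":1,"offset":[0,0,0],"turn":-14},
  {"gripper":1,"offset":[0,0,0],"turn":-21},
  {"gripper":1,"offset":[0,0,0],"turn":-28},
  {"gripper":1,"offset":[0,0,0],"turn":-35},
])

```text
clock: 11.02
eef_pos: [0.574, 0.2104, 0.27]
tool_rot: [-0.682, 0.732, 0.003, 0.001]
force: [-0.2, -0.0, -0.5]
finger_gap: 0.0003
```

Run:
```python
from h import *
st()
c=snap("wrist","w12");snap("side","d12");snap("scene","s12")
print(c["xyz"])
```

```text
t 11.02 pos [0.574  0.2104 0.27  ] jaw yaw 175.9 q [ 0.22  0.41  0.28  1.44  0.01 -1.28] F [-0.2 -0.  -0.5] gap 0.0003
[0.56859394 0.13195307 0.41123379]
```

View pics/w12.png

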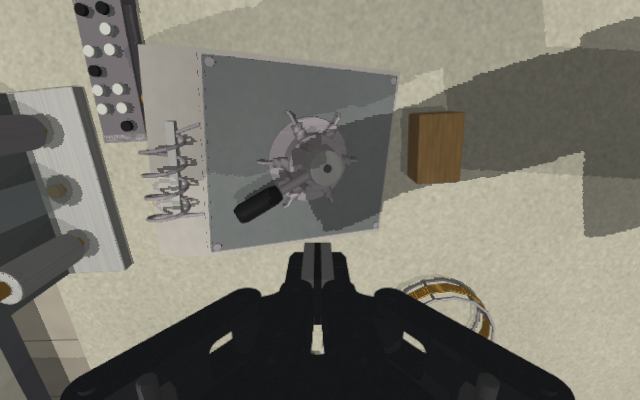

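Run:
```python
from h import *
w0,w=load("wrist0"),load("w12")
A,e=tri([(w0,272,65),(w,397,79)]);B,f=tri([(w0,492,85),(w,209,61)]);print(A,e,B,f)
d=B-A;yaw=np.arctan2(d[1],d[0]);print("yaw",np.degrees(yaw),"slope",np.degrees(np.arctan2(d[2],np.hypot(*d[:2]))))
D=onz(w,217,247,B[2]);g=D-B;yaw2=np.arctan2(-g[0],g[1]);print("yaw rear screws",np.degrees(yaw2),np.linalg.norm(g))
yaw=(yaw+yaw2)/2 if abs(yaw-yaw2)<.05 else yaw2
x,y,n=basis(yaw)
p0=(A+B)/2-.002*n # case face (screw heads ~1-2 mm proud)
H=onplane(w,327,168,p0+.046*n,n); H36=H-.010*n
G=onplane(w,258,203,p0+.040*n,n); G36=G-.004*n
v=G36-H36;print("hub36",H36,"grip36",G36,"r",np.linalg.norm(v),"angle",np.degrees(np.arctan2(v@y,v@x)),"face under hub",H36-.036*n)
for a in(30,0,-30):
    a=np.radians(a);u=np.cos(a)*x+np.sin(a)*y;print(np.degrees(a).round(),(H36+.073*u).round(4))
print("yaw used",np.degrees(yaw))
s=load("d12");print("side px of grip",proj(s,G36),"scene",proj(load("s12"),G36))
```

```text
[0.47901472 0.11378873 0.05119916] [np.float64(1.5), np.float64(1.5)] [0.65975933 0.09148967 0.1244054 ] [np.float64(0.2), np.float64(0.2)]
yaw -7.033229300727314 slope 21.899049654630396
yaw rear screws -7.406714198895488 0.1796511152992866
hub36 [0.56716025 0.19256165 0.11901709] grip36 [0.62942319 0.21588907 0.14645345] r 0.07192771551171737 angle 25.501695840750372 face under hub [0.58225388 0.19064954 0.08639   ]
30.0 [0.6286 0.2216 0.1457]
0.0 [0.6328 0.1842 0.1499]
-30.0 [0.6194 0.1492 0.1457]
yaw used -7.2199717498114
side px of grip [[307.10724171 154.24340982]] scene [[389.81348907 234.91098736]]
```

Request:
apply_moves([
  {"gripper":1,"offset":[-10,-10,10],"turn":0},
  {"gripper":1,"offset":[-25,-23,30],"turn":0},
  {"gripper":1,"offset":[-43,-40,45],"turn":0},
  {"gripper":1,"offset":[-43,-40,50],"turn":0},
  {"gripper":1,"offset":[-43,-40,50],"turn":0},
])

```text
clock: 11.58
eef_pos: [0.617, 0.2506, 0.218]
tool_rot: [-0.677, 0.736, 0.003, 0.0]
force: [-0.7, 0.1, -0.4]
finger_gap: 0.0002
```

Run:
```python
from h import *
st([(.617,.25,.134)])
c=snap("wrist","w13")
print(proj(c,[[.5672,.1926,.114],[.629,.216,.142]]))
cv2.imwrite("pics/v7.png",c["color"][...,::-1])
```

```text
t 11.58 pos [0.617  0.2506 0.218 ] jaw yaw 175.2 q [ 0.26  0.52  0.33  1.38  0.01 -1.23] F [-0.7  0.1 -0.4] gap 0.0002
 to (0.617, 0.25, 0.134) tool mm [ 1.  -0.5 84. ]
[[373.27052041 123.3293952 ]
 [296.01026958 166.1652437 ]]
```

View pics/v7.png

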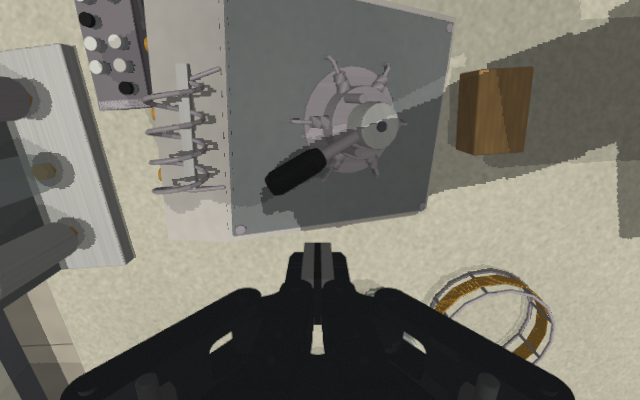

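Run:
```python
from h import *
w,w0,c=load("w12"),load("wrist0"),load("w13")
for k,a,b in [("hub top",(327.5,168.5),(381,127)),("grip",(258,203),(295,172)),("screw rear+y",(217,247),(240,230)),("screw front-y",(397,79),(450,27)),("screw front+y",(380,228),(423,206))]:
    p,e=tri([(w,*a),(c,*b)]);print(k,p.round(4),e)
x,y,n=basis(np.radians(-7.2))
H,_=tri([(w,327.5,168.5),(c,381,127)]);O=H-.046*n;print("origin from hub top",O)
for O in (O,np.array([.5805,.1905,.0815])):
  for im,px in((w,(258,203)),(c,(295,172))):
    G=onplane(im,*px,O+.040*n,n);v=G-O;print("grip r",np.hypot(v@x,v@y),"ang",np.degrees(np.arctan2(v@y,v@x)))
  for a in(30,27,0,-30):
    a=np.radians(a);u=np.cos(a)*x+np.sin(a)*y;print(np.degrees(a).round(),(O+.036*n+.073*u).round(4))
```

```text
hub top [0.5624 0.1954 0.1199] [np.float64(0.0), np.float64(0.0)]
grip [0.6311 0.2216 0.1341] [np.float64(0.4), np.float64(0.4)]
screw rear+y [0.6832 0.2699 0.1238] [np.float64(0.0), np.float64(0.0)]
screw front-y [0.4715 0.1128 0.0247] [np.float64(0.7), np.float64(0.7)]
screw front+y [0.4946 0.3012 0.0261] [np.float64(2.8), np.float64(2.8)]
origin from hub top [0.58164575 0.19294311 0.07817782]
grip r 0.07426909148424057 ang 24.883961199716975
grip r 0.0754839273007979 ang 25.8422966030798
30.0 [0.628  0.2239 0.1375]
27.0 [0.6292 0.2203 0.1383]
0.0 [0.6322 0.1866 0.1417]
-30.0 [0.6188 0.1515 0.1375]
grip r 0.075059116166154 ang 25.767392646754256
grip r 0.076863951267863 ang 26.7893194981358
30.0 [0.6268 0.2214 0.1408]
27.0 [0.628  0.2179 0.1416]
0.0 [0.631  0.1841 0.145 ]
-30.0 [0.6177 0.149  0.1408]
```

```bash
cat > wp.py <<'E'
from h import *
O=np.array([.581,.1915,.080]);x,y,n=basis(np.radians(-7.2))
def wps(degs,z=.132,r=.072,gap=0):
    s=st();m=R.from_quat(s["tool_rot"]).as_matrix();tx,ty=m[:2,0],m[:2,1]
    for a in degs:
        t=np.radians(a);u=np.cos(t)*x+np.sin(t)*y;w=-np.sin(t)*x+np.cos(t)*y   # w: ccw normal
        P=(O+.036*n+r*u)[:2];wh=w[:2]/np.linalg.norm(w[:2])
        cor=-np.sign(tx@wh)*.011*tx-np.sign(ty@wh)*.0145*ty   # support corner along -wh
        c=P+wh*(.0095+gap)-cor
        print(a,"centre",c.round(4),"tool mm",(1e3*m.T@(np.r_[c,z]-s["eef_pos"])).round(0))
E
python3 - <<'E'
from wp import *
wps([26.5],gap=.012); wps([26.5,15,0,-15,-22,-30,-34])
E
```

```text
t 11.63 pos [0.6169 0.2503 0.2195] jaw yaw 175.3 q [ 0.26  0.52  0.33  1.38  0.01 -1.23] F [0.1 1.  0.4] gap -0.0002
26.5 centre [0.608  0.2507] tool mm [ 1.  9. 88.]
t 11.63 pos [0.6169 0.2503 0.2195] jaw yaw 175.3 q [ 0.26  0.52  0.33  1.38  0.01 -1.23] F [0.1 1.  0.4] gap -0.0002
26.5 centre [0.6115 0.2392] tool mm [12.  4. 87.]
15 centre [0.6162 0.2256] tool mm [25. -2. 87.]
0 centre [0.6472 0.2044] tool mm [ 44. -34.  87.]
-15 centre [0.6448 0.1857] tool mm [ 63. -33.  87.]
-22 centre [0.6423 0.1773] tool mm [ 71. -32.  87.]
-30 centre [0.6382 0.1682] tool mm [ 81. -28.  87.]
-34 centre [0.6358 0.1639] tool mm [ 85. -26.  87.]
```

Request:
apply_moves([
  {"gripper":1,"offset":[0,9,20],"turn":0},
  {"gripper":1,"offset":[0,9,45],"turn":0},
  {"gripper":1,"offset":[0,9,70],"turn":0},
  {"gripper":1,"offset":[0,9,84],"turn":0},
  {"gripper":1,"offset":[0,9,88],"turn":0},
])

```text
clock: 12.05
eef_pos: [0.6065, 0.2508, 0.1304]
tool_rot: [-0.676, 0.737, 0.003, -0.0]
force: [0.7, 0.8, -0.4]
finger_gap: 0.0001
```

Run:
```python
from wp import *
wps([26.5,15,0,-15])
```

```text
t 12.05 pos [0.6065 0.2508 0.1304] jaw yaw 175.1 q [ 0.27  0.53  0.11  1.15  0.01 -1.22] F [ 0.7  0.8 -0.4] gap 0.0001
26.5 centre [0.6116 0.2392] tool mm [11. -6. -2.]
15 centre [0.6162 0.2256] tool mm [ 24. -12.  -2.]
0 centre [0.6472 0.2044] tool mm [ 43. -45.  -2.]
-15 centre [0.6449 0.1856] tool mm [ 62. -44.  -2.]
```

Request:
apply_moves([
  {"gripper":1,"offset":[6,-6,-2],"turn":0},
  {"gripper":1,"offset":[13,-10,-2],"turn":0},
  {"gripper":1,"offset":[20,-15,-2],"turn":0},
  {"gripper":1,"offset":[27,-22,-2],"turn":0},
  {"gripper":1,"offset":[34,-30,-2],"turn":0},
])

```text
clock: 12.47
eef_pos: [0.6344, 0.2134, 0.1331]
tool_rot: [-0.676, 0.737, 0.003, 0.0]
force: [-0.5, 1.4, 1.1]
finger_gap: -0.0001
```

Request:
apply_moves([
  {"gripper":1,"offset":[5,-6,0],"turn":0},
  {"gripper":1,"offset":[10,-12,0],"turn":0},
  {"gripper":1,"offset":[16,-14,0],"turn":0},
  {"gripper":1,"offset":[22,-14,0],"turn":0},
  {"gripper":1,"offset":[27,-14,0],"turn":0},
])

```text
clock: 12.88
eef_pos: [0.6461, 0.1846, 0.1328]
tool_rot: [-0.676, 0.737, 0.003, 0.0]
force: [0.2, 1.4, -1.5]
finger_gap: 0.0001
```

Run:
```python
from wp import *
wps([-15,-22,-27,-30,-34])
c=snap("wrist","w14")
print("expected grip px at 0/-15/-30",[proj(c,O+.036*n+.075*(np.cos(t)*x+np.sin(t)*y)).round()[0] for t in np.radians([0,-15,-30])])
g=cv2.cvtColor(c["color"],cv2.COLOR_RGB2GRAY);k,l,s,ce=cv2.connectedComponentsWithStats((g<50).astype(np.uint8)[:245])
print([(s[i].tolist(),ce[i].round()) for i in range(1,k) if s[i,4]>300])
```

```text
t 12.88 pos [0.6461 0.1846 0.1328] jaw yaw 175.1 q [ 0.15  0.56  0.16  1.18  0.01 -1.33] F [ 0.2  1.4 -1.5] gap 0.0001
-15 centre [0.6449 0.1856] tool mm [-1.  1.  1.]
-22 centre [0.6423 0.1772] tool mm [8. 3. 1.]
-27 centre [0.6399 0.1715] tool mm [14.  5.  1.]
-30 centre [0.6383 0.1681] tool mm [17.  6.  1.]
-34 centre [0.6359 0.1638] tool mm [22.  8.  1.]
expected grip px at 0/-15/-30 [array([343., 269.]), array([351., 232.]), array([368., 194.])]
[([302, 213, 95, 32, 2532], array([346., 231.]))]
```

Request:
apply_moves([
  {"gripper":1,"offset":[4,1,0],"turn":0},
  {"gripper":1,"offset":[8,3,0],"turn":0},
  {"gripper":1,"offset":[12,4,0],"turn":0},
  {"gripper":1,"offset":[15,5,0],"turn":0},
  {"gripper":1,"offset":[17,6,0],"turn":0},
])

```text
clock: 13.35
eef_pos: [0.6382, 0.1672, 0.1328]
tool_rot: [-0.676, 0.737, 0.003, 0.0]
force: [0.5, 0.8, 0.3]
finger_gap: -0.0002
```

Request:
apply_moves([
  {"gripper":1,"offset":[1,0,0],"turn":0},
  {"gripper":1,"offset":[2,1,0],"turn":0},
  {"gripper":1,"offset":[2,1,0],"turn":0},
])

```text
clock: 13.6
eef_pos: [0.637, 0.1652, 0.1329]
tool_rot: [-0.676, 0.737, 0.003, 0.0]
force: [1.4, 0.6, -0.2]
finger_gap: 0.0002
```

Run:
```python
from wp import *
wps([-30,-34])
```

```text
t 13.6 pos [0.637  0.1652 0.1329] jaw yaw 175.1 q [ 0.13  0.53  0.12  1.16  0.01 -1.36] F [ 1.4  0.6 -0.2] gap 0.0002
-30 centre [0.6383 0.1681] tool mm [-3. -1.  1.]
-34 centre [0.6359 0.1638] tool mm [1. 1. 1.]
```

Not at the stop yet (force still only friction); continue in small steps.

Request:
apply_moves([
  {"gripper":1,"offset":[1,0,0],"turn":0},
  {"gripper":1,"offset":[2,1,0],"turn":0},
  {"gripper":1,"offset":[3,1,0],"turn":0},
  {"gripper":1,"offset":[3,1,0],"turn":0},
])

```text
clock: 13.93
eef_pos: [0.6364, 0.1639, 0.133]
tool_rot: [-0.676, 0.737, 0.004, 0.002]
force: [5.0, 12.8, -3.1]
finger_gap: 0.0002
```

Run:
```python
from wp import *
wps([-34,-38])
c=snap("wrist","w15")
print("expected grip px",[proj(c,O+.040*n+.075*(np.cos(t)*x+np.sin(t)*y)).round()[0] for t in np.radians([-20,-25,-30])], "hub",proj(c,O+.046*n))
g=cv2.cvtColor(c["color"],cv2.COLOR_RGB2GRAY);k,l,s,ce=cv2.connectedComponentsWithStats((g<50).astype(np.uint8)[:245])
for i in range(1,k):
    if s[i,4]>300:
        yy,xx=np.where(l==i);print(s[i].tolist(),ce[i].round(1),cv2.minAreaRect(np.c_[xx,yy].astype(np.float32)))
```

```text
t 13.93 pos [0.6364 0.1639 0.133 ] jaw yaw 175.1 q [ 0.12  0.53  0.11  1.15  0.01 -1.36] F [ 5.  12.8 -3.1] gap 0.0002
-34 centre [0.6358 0.1638] tool mm [0. 1. 1.]
-38 centre [0.6332 0.1597] tool mm [4. 3. 1.]
expected grip px [array([342., 264.]), array([347., 251.]), array([353., 239.])] hub [[448.22239942 284.5873633 ]]
[61, 10, 23, 21, 361] [71.9 20.4] ((71.97945404052734, 20.55479621887207), (24.461599349975586, 17.205049514770508), 20.556041717529297)
[28, 14, 24, 21, 363] [39.6 23.6] ((39.400001525878906, 23.799999237060547), (24.6657657623291, 17.076297760009766), 18.434947967529297)
[305, 207, 85, 38, 2149] [339.5 229.3] ((347.0, 225.5), (37.0, 84.0), 90.0)
```

Request:
apply_moves([
  {"gripper":1,"offset":[-6,-4,0],"turn":0},
  {"gripper":1,"offset":[-18,-8,0],"turn":0},
  {"gripper":1,"offset":[-30,-8,-10],"turn":0},
  {"gripper":1,"offset":[-30,-8,-45],"turn":0},
  {"gripper":1,"offset":[-30,-8,-85],"turn":0},
])

```text
clock: 14.4
eef_pos: [0.6459, 0.1929, 0.2172]
tool_rot: [-0.677, 0.736, 0.005, -0.0]
force: [1.6, -0.4, 0.4]
finger_gap: 0.0002
```

Request:
apply_moves([
  {"gripper":1,"offset":[-10,10,-35],"turn":0},
  {"gripper":1,"offset":[-20,20,-60],"turn":0},
  {"gripper":1,"offset":[-30,40,-80],"turn":0},
  {"gripper":1,"offset":[-30,40,-80],"turn":0},
])

```text
clock: 14.73
eef_pos: [0.6079, 0.2276, 0.3025]
tool_rot: [-0.677, 0.736, 0.004, 0.002]
force: [-1.3, 1.5, 0.8]
finger_gap: 0.0001
```

Run:
```python
from wp import *
st()
c=snap("wrist","w16");d=snap("side","d16");e=snap("scene","s16")
print("expected grip px",[proj(c,O+.040*n+.075*(np.cos(t)*x+np.sin(t)*y)).round()[0] for t in np.radians([-20,-25,-30])], "hub",proj(c,O+.046*n))
a=c["color"][:300,100:500];b=cv2.resize(d["color"][170:300,240:400],(400,325),interpolation=cv2.INTER_CUBIC)[:300]
cv2.imwrite("pics/v8.png",np.hstack([a,b])[...,::-1])
```

```text
t 14.73 pos [0.6079 0.2276 0.3025] jaw yaw 175.3 q [ 0.23  0.49  0.5   1.58  0.01 -1.26] F [-1.3  1.5  0.8] gap 0.0001
expected grip px [array([293., 115.]), array([296., 108.]), array([299., 102.])] hub [[357.85983509 141.6857203 ]]
```

View pics/v8.png

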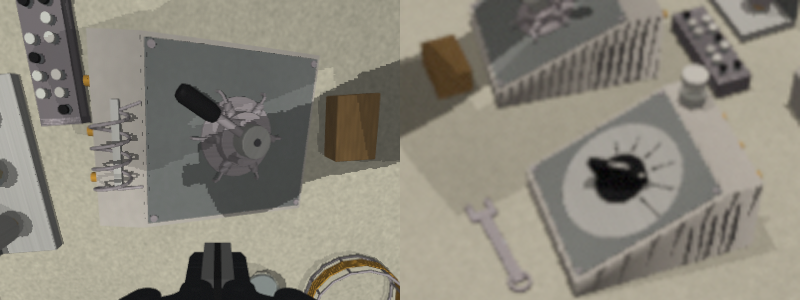

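Run:
```python
from h import *
d=load("d16")
print({a:((mark(d,a,.058)-[240,170])*2.5+[400,0]).tolist() for a in(75,45,15,-15,-45,-75)})
from plant import finish_job
print(finish_job())
```

```text
{75: [615.0, 142.5], 45: [637.5, 140.0], 15: [655.0, 150.0], -15: [662.5, 165.0], -45: [660.0, 187.5], -75: [647.5, 205.0]}
the job is handed in; nothing more can be done
None
```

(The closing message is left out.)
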